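Weigh a specimen cup with a hand spring balance

TASK

Weigh the lidded specimen cup that stands in the pan of the hand spring balance: take the balance by its square sleeve and draw the sleeve up slowly and straight, so that the spring takes the load and the graduated rod comes out past its thick ring mark while the pan still rests, and go on until the pan hangs about 6 cm clear of the worktop. Finish still holding it there by the sleeve, level and steady so that it can be read, with the cup in the pan, nothing else bearing the load and the other things on the worktop left where they stand.

Things in the scene. Friction and masses are not known exactly. Their poses are not given: they have to be found in the camera images.
- balance: hand spring balance standing on the worktop: a round steel pan (112 mm across, rim 10 mm high, floor 4 mm thick) with a thin wire stirrup over it, 100 mm high and 115 mm wide along the body's y, and an upright graduated rod above. Origin: centre of the pan's underside (on the worktop at first, so its z is the clearance under the pan); z up. All of it with cup and sleeve weighs about 0.45 kg
- sleeve (a joint): how far the sleeve is drawn up the rod, in m: 0 = down (at rest), at most 0.075. A spring of about 70 N/m pulls it down; with pan and cup hanging free it settles between about 0.042 and 0.057. The thick ring mark on the rod comes out at 0.030, thin lines stand every 10 mm
- sleeve_grip (a point): the place to take hold: on the axis of the upright grey sleeve, at its black ribs. The sleeve is a square bar 28 x 28 mm and 90 mm tall; this point is 25 mm under its top and 65 mm over its lower end, 170 mm above the pan's underside while the sleeve is down. Flat faces look along the x and y axes of this point (z up); nothing stands beside it, the stirrup's top is 70 mm lower. It moves up with the sleeve
- cup_center (a point): centre (half-way up) of the lidded white specimen cup, 65 mm across and 71 mm tall, about 0.2 kg, standing loose in the pan under the stirrup; z up
- eyepieces (a point): the point between the tips of the microscope's two eyepieces, the part of that heavy fixed instrument nearest the robot: they are 110 mm wide in all and look towards the robot at 350 to 416 mm above the worktop, to the right of the balance. It never moves; go round in front of it with the arm folded in, not through it
- timer_center (a point): centre of a flat white lab timer, 60 x 64 x 18 mm, lying loose on the worktop to the left; leave it alone
- dropper_center (a point): centre of a small white dropper bottle, 25 mm across and 62 mm tall, standing loose on the worktop to the right; leave it alone
- pad_center (a point): centre of a small lens tissue pad, 35 x 57 x 12 mm, lying loose on the worktop to the far left; leave it alone
Not all that is in view belongs to the job. Of the things that look like the balance, the larger one is meant.

How it is judged:
By the outcome, as a careful person would: the job done as asked, in the order asked, and still so for the second after the job is handed in, while the arm keeps its last pose, push and grip.
It also fails if it takes over 38 s, if anything falls off the work surface, if the arm or the gripper's body presses on something with over 40 N, if the wrist force passes 120 N, or if a joint passes its speed limit or range.

ROBOT

A 7-joint arm with a two-finger parallel gripper is mounted at the origin on a cart in front of the work surface, level with it; the furniture and walls round the work are solid. World frame = base frame: x ahead of the robot, y to its left, z up, the work surface at z = 0. Lengths are in m, angles in rad, forces in N, time in s.
With the tool pointing down it reaches from about 0.4 to 0.9 m from the base axis. Payload 5.6 kg.
Tool frame: the origin (TCP) lies midway between the tips of the shut fingers; the grasp point (between the pads) lies 19 mm behind it; y points along the fingers, z is the direction in which the jaws open and shut, and the axes are right-handed (so a half turn about y gives the same grasp; the last joint's range is limited). The gripper opens to 92 mm and grips with 3 to 60 N. Pads are 20 mm wide; open, the fingers measure 128 mm over their backs; the gripper's body (75 mm by 189 mm) begins 69 mm behind the grasp point.
Start: joints at [1.209, 0.468, -0.012, 1.603, 0.006, 1.071, -0.056], TCP at [0.204, -0.617, 0.215] pointing down, gripper open.
Joint ranges: [-2.53, 2.53], [-0.31, 2.02], [-1.57, 1.55], [0.28, 2.44], [-1.29, 4.43], [0.15, 1.84], [-2.92, 2.92]. Speed limits (rad/s): [2.57, 2.57, 3.14, 3.14, 3.14, 3.14, 3.14].

INTERFACE

Orientations are given as a 3x3 rotation matrix whose columns are the frame's x, y, z axes.
In Python, from station import env, effector, solver, viewer, workorder, search_frame, tip_of gives the robot as it stands. Calls block until the motion is done:
- env.reach(position, orientation): joint-space move of the TCP to a pose.
- env.movel(position, frame=None, rate=0.15): straight line of the TCP; frame=None keeps the orientation; rate is the mean speed in m/s.
- env.goto_joints(angles): joint-space move.
- effector.release() and effector.grasp(squeeze=None): open the fingers fully, or close them until they stop; squeeze is the grip in N (None keeps the last).
- env.pause(seconds).
- solver.inverse_kinematics(position, orientation): joint angles nearest the present ones, or None.
- env.sense(): the state.
- viewer.read_camera(name): name is "scene" or "top" or "wrist"; returns (picture, depth): 384x512x3 uint8, red, green, blue; 384x512 float32, m along the optical axis (not along the pixel's ray), 0 where there is no reading.
- viewer.camera_info(name): a dict with "intrinsics" (3x3 intrinsics, pixels), "eye" and "rotation" of the camera in the world; the wrist camera has in their place "T_tool_cam" (4x4, takes a point from camera to tool coordinates, whose origin is the TCP and whose axes are the tool frame's). Camera axes: x right, y up, looking along -z (the intrinsics and any distortion apply to the point x, -y, -z); pixel columns grow to the right and rows downward; lengths in m; the calibration is good to about 2 mm. A picture is of the moment at which its call begins: read the wrist's pose just before it. camera_info takes no time and is no camera call.
A pose or a line that the arm cannot do raises env.PlanningError and nothing moves.
- workorder.finish_job(): hands the job in, once; it reports no verdict.
Trained networks look in the newest picture that a camera, given by its name, has taken for a name from the list of things; names that differ only in an ending like _2 or _b are one class to them, and where a whole thing is asked for, a point or a joint stands for the part that bears it (a point fixed in the world has none). Each returns a list of dicts, best first, with "score" (0 to 1); they miss things now and then, are a little off and sometimes report something else, mostly with a low value. They report only what shows in the picture. A call takes as long as a camera call. They do not tell look-alikes from the thing itself.
- search_frame(camera, name): "at" ([x, y, z] in m, in world coordinates, good to about 4 mm: the middle of the surface that is visible of it).
- tip_of(camera, name): "at" ([x, y, z] in m, in world coordinates, good to about 4 mm: a listed point, or the origin of a listed thing).
The state is a dict: "t": time; "joint_positions": joint angles; "joint_velocities": joint speeds; "tau": joint torques, N m; "ee_pos": TCP position; "tcp_rot": TCP orientation; "wrist_force": force on the tool from outside, world axes, zero at the start; "moment": the same for the moment, N m; "gripper_width": finger opening in m.
Only numpy, scipy, OpenCV 4.12 (cv2) and the standard library are available. Lean on these libraries where they do the work, as an engineer would, in place of code of your own. Each camera call takes 0.05 s, during which the arm holds its last target. There are 200 camera calls.

## Working session

There is one attempt and no reset: what is moved stays moved. The work goes in short steps, each a Python script; the robot and the scene stay as the last script left them, time stands still between calls to the robot, and variables do not carry over. Pictures are saved under pics/ and viewed, about 8 in all and at most 12, crops included, and the job is handed in when it is done.

```bash
mkdir -p pics; ls
python3 - <<'E'
from station import *
import cv2,numpy as np
for c in("scene","top"):
    im,d=viewer.read_camera(c); cv2.imwrite(f"pics/{c}0.png",im[:,:,::-1])
    print(c,{k:np.round(v,3).tolist() for k,v in viewer.camera_info(c).items() if k!='name'} )
    for n in("balance","sleeve_grip","cup_center","eyepieces","timer_center","dropper_center","pad_center"):
        print(n,[(round(r["score"],2),np.round(r["at"],3).tolist()) for r in tip_of(c,n)][:4])
s=env.sense();print(s["t"],s["ee_pos"],np.round(s["tcp_rot"],2).tolist(),s["wrist_force"])
E
```

```text
pics
scene {'intrinsics': [[435.792, 0.0, 259.62], [0.0, 435.792, 194.23], [0.0, 0.0, 1.0]], 'eye': [-0.073, 1.036, 0.789], 'rotation': [[-0.828, 0.268, -0.493], [-0.561, -0.383, 0.734], [0.008, 0.884, 0.468]]}
balance [(0.68, [0.456, 0.303, -0.0]), (0.58, [0.434, 0.137, -0.001])]
sleeve_grip [(0.89, [0.435, 0.139, 0.167]), (0.48, [0.458, 0.299, 0.113])]
cup_center [(0.64, [0.44, 0.139, 0.04])]
eyepieces [(0.78, [0.451, -0.171, 0.384])]
timer_center [(0.64, [0.431, 0.432, 0.01])]
dropper_center [(0.47, [0.476, -0.1, 0.029])]
pad_center []
top {'intrinsics': [[466.727, 0.0, 250.481], [0.0, 466.727, 183.768], [0.0, 0.0, 1.0]], 'eye': [0.401, 0.161, 1.71], 'rotation': [[0.017, 0.996, -0.088], [-1.0, 0.018, 0.005], [0.007, 0.087, 0.996]]}
balance [(0.89, [0.435, 0.139, -0.002]), (0.68, [0.44, 0.14, 0.038]), (0.55, [0.459, 0.307, 0.0])]
sleeve_grip [(0.51, [0.438, 0.139, 0.17]), (0.42, [0.46, 0.301, 0.117])]
cup_center []
eyepieces [(0.67, [0.457, -0.169, 0.384])]
timer_center [(0.54, [0.43, 0.436, 0.009])]
dropper_center [(0.4, [0.476, -0.098, 0.026])]
pad_center [(0.44, [0.628, 0.393, 0.003])]
0.8 [ 0.20369147 -0.61730405  0.21465177] [[-0.95, -0.0, 0.31], [-0.31, -0.0, -0.95], [0.0, -1.0, 0.0]] [ 0.05108348 -0.04369074 -0.26856369]
```

View pics/scene0.png

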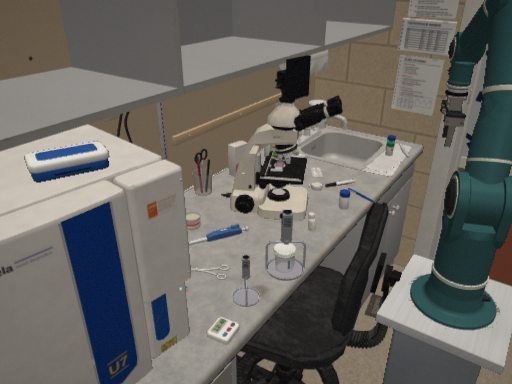

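View pics/top0.png

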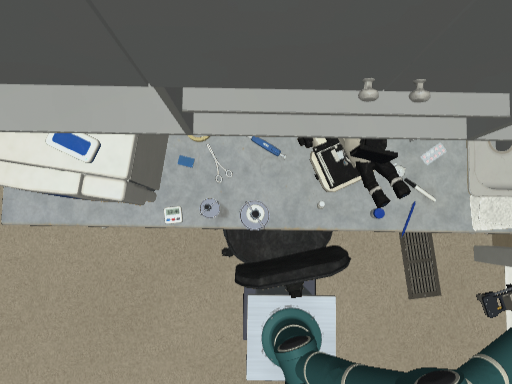

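The two candidates are the larger balance, cup in pan, scene px (286,250) / top px (254,214), at (0.436, 0.139), and a smaller empty one, scene (246,280) / top (209,208), at (0.459, 0.302). The first fits: it is larger, holds the cup, and its grip is at 0.17 m. Next: an enlarged crop, the obstacle heights, and how far the arm can fold.

```bash
cat > h.py <<'E'
from station import *
import cv2,numpy as np
def cloud(c):
    im,d=viewer.read_camera(c); i=viewer.camera_info(c); K=i["intrinsics"]
    v,u=np.mgrid[:384,:512]; p=np.stack([(u-K[0,2])/K[0,0]*d,-(v-K[1,2])/K[1,1]*d,-d],-1)
    return im,d,p@np.array(i["rotation"]).T+i["eye"]
def down(a):  # tool pointing down, jaws opening along angle a
    z=np.array([np.cos(a),np.sin(a),0]); y=np.array([0,0,-1.]); return np.stack([np.cross(y,z),y,z],1)
E
python3 - <<'E'
from h import *
im,d,P=cloud("top"); im2,d2,P2=cloud("scene")
A=cv2.resize(im[180:240,180:290],None,fx=7,fy=7,interpolation=2)[:, :770]; B=cv2.resize(im2[190:320,210:330],None,fx=4,fy=4,interpolation=2)
cv2.imwrite("pics/cA.png",A[:,:,::-1]);cv2.imwrite("pics/cB.png",B[:,:,::-1])
# max height grid
X=np.r_[P[d>0],P2[d2>0]]
print("max z, rows x, cols y")
ys=np.arange(-.7,.5,.1);xs=np.arange(.0,.8,.1);print("      ",np.round(ys,1))
for x in xs: print(round(x,1),[round(float(q[:,2].max()),2) if len(q:=X[(abs(X[:,0]-x-.05)<.05)&(abs(X[:,1]-y-.05)<.05)]) else None for y in ys])
E=X[(X[:,2]>.3)&(X[:,2]<.6)&(X[:,0]>.3)&(X[:,0]<.7)&(X[:,1]>-.4)&(X[:,1]<.1)]
print("eyep min",E.min(0),E.max(0), "min r",np.hypot(E[:,0],E[:,1]).min())
s=P[(d>0)&(abs(P[...,0]-.437)<.05)&(abs(P[...,1]-.139)<.05)&(P[...,2]>.15)&(P[...,2]<.25)]
print(len(s),s.mean(0) if len(s) else 0,s[:,2].max())
for r in (.3,.33,.36,.4):
  for z in (.2,.3,.4,.5):
    for t in (0,.3,.6):  # tilt tool tip toward base
      a=-.36;er=np.array([np.cos(a),np.sin(a),0]);y=np.array([0,0,-1])*np.cos(t)-er*np.sin(t);zz=np.array([-er[1],er[0],0])
      q=solver.inverse_kinematics(np.array([r*er[0],r*er[1],z]),np.stack([np.cross(y,zz),y,zz],1))
      if q is not None: print(r,z,t,np.round(q,2))
E
```

```text
max z, rows x, cols y
       [-0.7 -0.6 -0.5 -0.4 -0.3 -0.2 -0.1 -0.   0.1  0.2  0.3  0.4]
0.0 [-0.72, -0.72, -0.73, 0.77, 0.72, 0.77, 0.62, 0.42, 0.01, -0.72, -0.73, -0.73]
0.1 [0.51, 0.58, 0.7, 0.77, 0.81, 0.8, 0.05, 0.16, 0.16, 0.08, -0.73, -0.72]
0.2 [0.58, 0.61, 0.62, -0.73, -0.74, 0.16, 0.17, 0.17, 0.16, 0.1, -0.73, -0.72]
0.3 [0.01, 0.01, 0.02, 0.01, 0.01, 0.13, 0.01, 0.01, 0.1, 0.01, 0.01, 0.01]
0.4 [0.02, 0.01, 0.02, 0.07, 0.42, 0.41, 0.06, 0.02, 0.2, 0.14, 0.14, 0.46]
0.5 [0.02, 0.02, 0.03, 0.02, 0.55, 0.55, 1.08, 1.08, 0.01, 0.02, 0.01, 0.47]
0.6 [0.54, 0.55, 0.72, 0.75, 1.08, 1.26, 1.3, 1.3, 1.3, 1.29, 1.29, 1.28]
0.7 [0.54, 0.54, 0.04, 0.68, 0.54, 0.54, 0.54, 0.54, 0.54, 0.54, 0.72, 0.55]
eyep min [ 0.45693206 -0.39978394  0.3000454 ] [0.69998901 0.09997067 0.59980449] min r 0.49809285346867954
77 [0.4374584  0.13708983 0.1958542 ] 0.204064126058344
0.3 0.2 0 [ 1.03 -0.13 -0.7   2.34 -0.11  0.9   1.61]
0.3 0.2 0.3 [ 1.    0.15 -0.76  2.17  0.07  1.16  1.4 ]
0.3 0.2 0.6 [ 0.9   0.4  -0.73  2.02  0.14  1.42  1.28]
0.3 0.3 0 [ 0.98 -0.28 -0.57  2.2  -0.16  1.19  1.7 ]
0.3 0
[... 1024 characters left out ...]
  0.36 -0.73  1.79  0.1   1.67  1.31]
0.36 0.4 0 [ 1.   -0.21 -0.59  1.93 -0.12  1.39  1.65]
0.36 0.4 0.3 [ 1.    0.04 -0.72  1.78  0.    1.63  1.49]
0.36 0.5 0 [ 0.99 -0.22 -0.55  1.73 -0.12  1.6   1.65]
0.4 0.2 0 [ 0.98  0.12 -0.73  2.15  0.1   0.9   1.4 ]
0.4 0.2 0.3 [ 0.9   0.34 -0.72  1.96  0.18  1.22  1.3 ]
0.4 0.2 0.6 [ 0.82  0.56 -0.69  1.79  0.2   1.51  1.24]
0.4 0.3 0 [ 1.   -0.03 -0.69  2.02 -0.02  1.14  1.53]
0.4 0.3 0.3 [ 0.94  0.22 -0.73  1.85  0.1   1.43  1.38]
0.4 0.3 0.6 [ 0.85  0.44 -0.72  1.7   0.13  1.7   1.28]
0.4 0.4 0 [ 0.99 -0.11 -0.63  1.86 -0.07  1.37  1.58]
0.4 0.4 0.3 [ 0.96  0.13 -0.73  1.7   0.05  1.64  1.43]
0.4 0.5 0 [ 0.98 -0.13 -0.6   1.66 -0.07  1.59  1.59]
```

View crops.

View pics/cA.png

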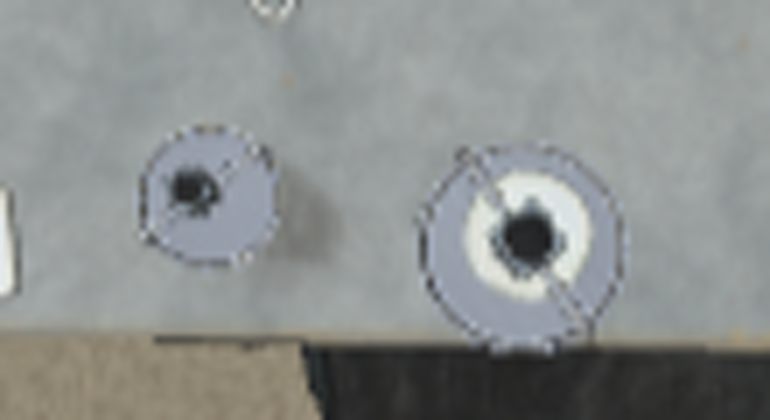

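View pics/cB.png

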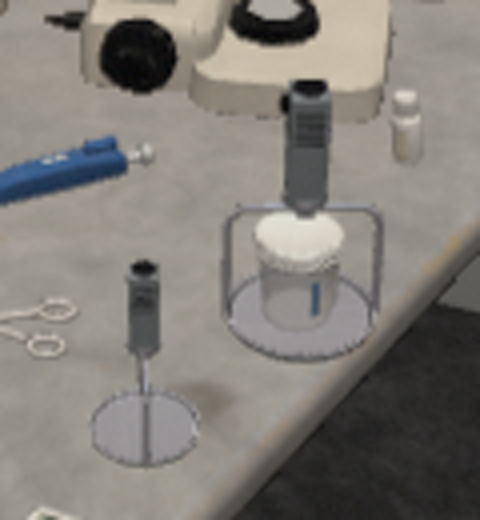

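Run:
```python
from h import *
s=env.sense();p=s["ee_pos"];az=np.arctan2(p[1],p[0]);e=np.array([np.cos(az),np.sin(az),0])
print(az)
for r,z in((.3,.3),(.33,.35),(.33,.4),(.36,.4)):
    q=solver.inverse_kinematics(e*r+[0,0,z],s["tcp_rot"]);print(r,z,None if q is None else np.round(q,3))
```

```text
-1.2520973572797178
0.3 0.3 [ 1.212 -0.267 -0.057  2.225 -0.016  1.184 -0.089]
0.33 0.35 [ 1.211 -0.24  -0.049  2.093 -0.012  1.288 -0.085]
0.33 0.4 [ 1.217 -0.264 -0.051  2.002 -0.013  1.403 -0.082]
0.36 0.4 [ 1.208 -0.203 -0.04   1.957 -0.008  1.387 -0.082]
```

Crop check: the larger balance (sleeve at crop px (527,238)) holds the white cup. Its stirrup runs from (465,155) to (590,325), so the faces lie at about 36° yaw. Now I'll fold, swing past the eyepieces on joint 1, and look from above with the wrist camera.

Run:
```python
from h import *
q=np.array([1.217,-.264,-.051,2.002,-.013,1.403,-.082])
env.goto_joints(q);s=env.sense();print(s["t"],s["ee_pos"])
q[0]=-.31;env.goto_joints(q);s=env.sense();print(s["t"],s["ee_pos"],np.abs(s["wrist_force"]).max())
a=np.deg2rad(36.3)
G=np.array([.4365,.138,.17])
best=[]
for k in range(4):
    R=down(a+k*np.pi/2);qq=solver.inverse_kinematics(G+[0,0,.19],R);print(k,None if qq is None else np.round(qq,2))
    if qq is not None: best.append((np.abs(qq-s["joint_positions"]).max(),k))
k=min(best)[1];print(k)
env.reach(G+[0,0,.19],down(a+k*np.pi/2));s=env.sense();print(s["t"],s["ee_pos"])
T=np.eye(4);T[:3,:3]=s["tcp_rot"];T[:3,3]=s["ee_pos"]
im,d=viewer.read_camera("wrist");i=viewer.camera_info("wrist");np.savez("w1",im=im,d=d,K=i["intrinsics"],T=T@i["T_tool_cam"])
cv2.imwrite("pics/w1.png",im[:,:,::-1])
for n in("sleeve_grip","balance","cup_center"): print(n,[(round(r["score"],2),np.round(r["at"],3).tolist()) for r in tip_of("wrist",n)])
```

```text
2.2833 [ 0.10345602 -0.31396114  0.39971109]
3.9583 [0.31798547 0.08871436 0.39985057] 0.7242921579389549
0 [-0.38  0.01 -0.    1.86  0.    1.28  0.25]
1 [-0.54 -0.    0.16  1.86  0.    1.28  1.83]
2 [-0.07  0.03 -0.31  1.84  0.01  1.28 -2.89]
3 [-0.19  0.02 -0.2   1.85  0.    1.28 -1.32]
0
4.5583 [0.43644866 0.13704973 0.35955361]
sleeve_grip [(0.68, [0.44, 0.135, -0.0]), (0.66, [0.437, 0.137, 0.169]), (0.57, [0.457, 0.303, 0.119])]
balance [(0.97, [0.438, 0.135, -0.0]), (0.74, [0.456, 0.304, 0.004])]
cup_center [(0.66, [0.442, 0.136, 0.038])]
```

View pics/w1.png

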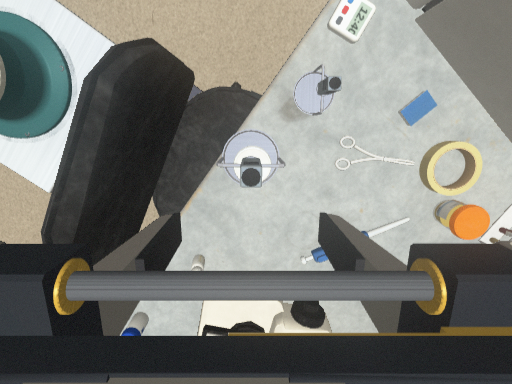

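Wrist view: sleeve at px (251,172), with the stirrup's ends at (219,162) and (284,162), parallel to the jaws. So the yaw is right to about a degree. I'll refine centre and yaw from the depth.

Run:
```python
from h import *
w=np.load("w1.npz");d=w["d"];K=w["K"];T=w["T"]
v,u=np.mgrid[:384,:512];p=np.stack([(u-K[0,2])/K[0,0]*d,-(v-K[1,2])/K[1,1]*d,-d],-1)@T[:3,:3].T+T[:3,3]
m=(d>0)&(np.hypot(p[...,0]-.437,p[...,1]-.137)<.04)&(p[...,2]>.115)&(p[...,2]<.25)
S=p[m];a=np.deg2rad(36.3);R=np.array([[np.cos(a),np.sin(a)],[-np.sin(a),np.cos(a)]])
for lo,hi in((.115,.15),(.15,.18),(.18,.192),(.192,.22)):
    q=S[(S[:,2]>=lo)&(S[:,2]<hi)]
    if len(q): L=(q[:,:2]-[.437,.137])@R.T;print(lo,hi,len(q),"jaw-axis",np.percentile(L[:,0],[2,50,98]).round(4),"other",np.percentile(L[:,1],[2,50,98]).round(4),np.median(q[:,2]).round(4))
m=(d>0)&(abs(np.hypot(p[...,0]-.437,p[...,1]-.137)-.045)<.02)&(p[...,2]>.07)&(p[...,2]<.12)
q=p[m];r=cv2.fitLine(q[:,:2].astype(np.float32),cv2.DIST_HUBER,0,.01,.01).ravel();print(len(q),np.rad2deg(np.arctan2(r[1],r[0])),r[2:])
```

```text
0.115 0.15 60 jaw-axis [-0.0121 -0.0002  0.0128] other [0.0144 0.0152 0.0155] 0.1377
0.15 0.18 47 jaw-axis [-0.0121 -0.0002  0.0138] other [0.014  0.0154 0.0159] 0.1652
0.18 0.192 42 jaw-axis [-0.0128 -0.0008  0.0128] other [0.012  0.0154 0.0158] 0.1868
0.192 0.22 474 jaw-axis [-0.0128  0.001   0.0136] other [-0.0119  0.002   0.0149] 0.1967
449 33.856068 [0.44015265 0.14384323]
```

Run:
```python
from h import *
R=down(np.deg2rad(35.8));C=np.array([.4365,.138,0])
env.movel(C+[0,0,.23],R,.12)
env.movel(C+[0,0,.151],R,.06);s=env.sense();f0=np.array(s["wrist_force"]);print(s["t"],s["ee_pos"],f0.round(2))
effector.grasp(20);env.pause(.3);s=env.sense();print("w",s["gripper_width"],s["t"],(s["wrist_force"]-f0).round(2),np.round(s["moment"],2))
env.movel(C+[0,0,.151+.015],R,.03);env.pause(.2);s=env.sense();print("w",s["gripper_width"],s["t"],(s["wrist_force"]-f0).round(2))
im,d=viewer.read_camera("scene");cv2.imwrite("pics/s1.png",cv2.resize(im[150:330,190:390],None,fx=4,fy=4*.8,interpolation=2)[:,:,::-1])
print([(round(r["score"],2),np.round(r["at"],3).tolist()) for r in tip_of("scene","sleeve_grip")+tip_of("scene","balance")+tip_of("scene","cup_center")])
```

```text
7.4583 [0.43675633 0.1381211  0.15134207] [-1.03  0.41 -0.24]
w 0.027917163736245604 8.7417 [ 3.17  0.61 -1.3 ] [ 0.17 -0.3  -0.01]
w 0.02765625922093785 9.5917 [ 1.7   0.72 -1.85]
[(0.74, [0.436, 0.138, 0.181]), (0.6, [0.46, 0.301, 0.112]), (0.66, [0.435, 0.138, -0.001]), (0.57, [0.459, 0.305, 0.001]), (0.31, [0.452, -0.172, 0.38]), (0.62, [0.441, 0.137, 0.04])]
```

View pics/s1.png

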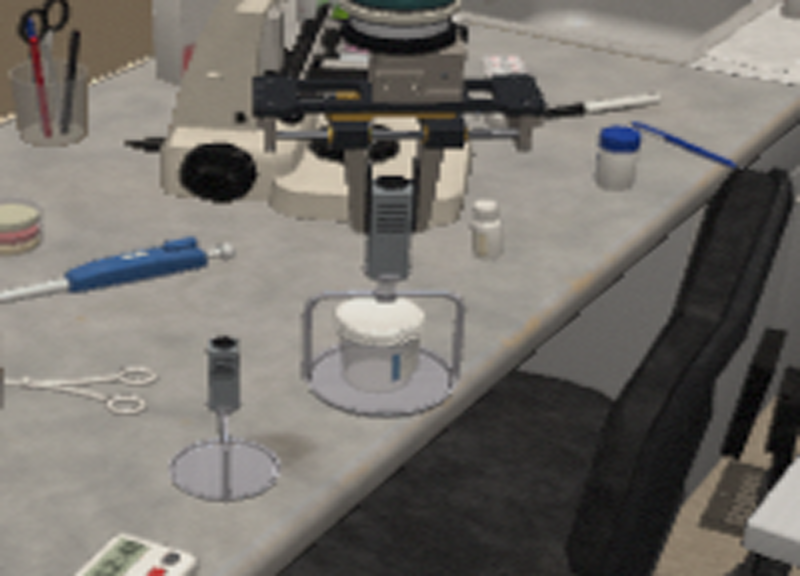

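The sleeve (crop (388,230)) is gripped and has risen about 15 mm, with the rod showing at (385,292); pan and cup are at rest. I'll go on slowly.

Run:
```python
from h import *
R=down(np.deg2rad(35.8));C=np.array([.4365,.138,0])
def rep(h):
    env.movel(C+[0,0,.151+h],R,.025);env.pause(.4);s=env.sense();im,d=viewer.read_camera("scene")
    print(h,s["t"],s["ee_pos"].round(4),round(s["gripper_width"],4),np.round(s["wrist_force"],2))
    for n in("sleeve_grip","balance","cup_center"):print(n,[(round(r["score"],2),np.round(r["at"],3).tolist()) for r in tip_of("scene",n)])
    return im
rep(.036)
im=rep(.085)
cv2.imwrite("pics/s2.png",cv2.resize(im[150:330,190:390],None,fx=4,fy=4*.8,interpolation=2)[:,:,::-1])
```

```text
0.036 11.1833 [0.4363 0.1379 0.1869] 0.028 [-0.51 -0.07 -2.98]
sleeve_grip [(0.84, [0.438, 0.137, 0.205]), (0.66, [0.457, 0.3, 0.112])]
balance [(0.9, [0.432, 0.137, 0.002]), (0.86, [0.458, 0.304, -0.001])]
cup_center [(0.73, [0.439, 0.135, 0.042])]
0.085 13.8917 [0.4365 0.138  0.236 ] 0.0277 [ 0.25 -1.03 -5.28]
sleeve_grip [(0.8, [0.436, 0.137, 0.253]), (0.51, [0.459, 0.3, 0.115])]
balance [(0.81, [0.456, 0.304, 0.001]), (0.67, [0.433, 0.137, 0.032])]
cup_center [(0.86, [0.44, 0.138, 0.072])]
```

View pics/s2.png

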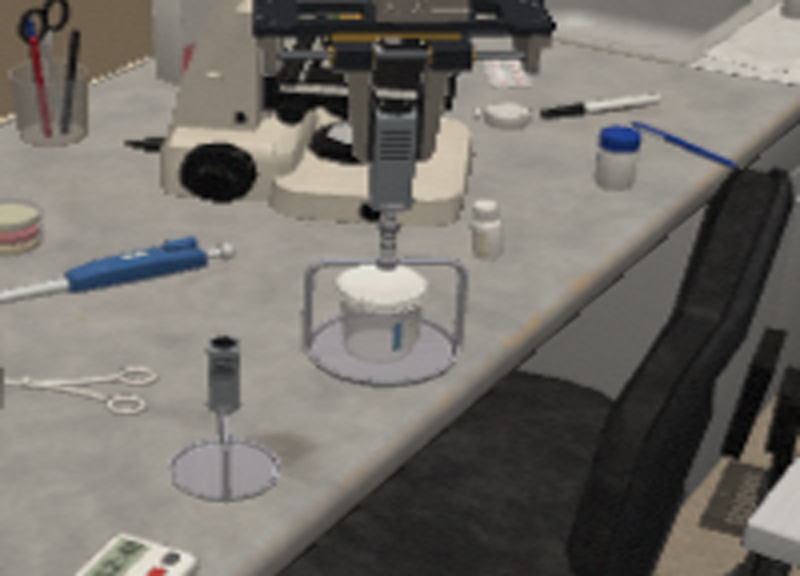

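The pan hangs clear at about 0.032 m (pan at (385,350), cup upright, rod out of the sleeve at (388,240)). It needs about 27 mm more.

Run:
```python
from h import *
R=down(np.deg2rad(35.8));C=np.array([.4365,.138,0])
env.movel(C+[0,0,.151+.113],R,.025);env.pause(1.)
for k in range(2):
    im,d,P=cloud("scene");s=env.sense()
    print(s["t"],s["ee_pos"].round(4),round(s["gripper_width"],4),np.round(s["wrist_force"],2),np.abs(s["joint_velocities"]).max())
    for n in("sleeve_grip","balance","cup_center"):print(n,[(round(r["score"],2),np.round(r["at"],3).tolist()) for r in tip_of("scene",n)])
    rr=np.hypot(P[...,0]-.4365,P[...,1]-.138);w=im.astype(int)
    m=(d>0)&(rr<.03)&(P[...,2]>.1)&(P[...,2]<.15)&(w.min(2)>150);q=P[m]
    print("lid top",np.percentile(q[:,2],[50,80,90,95]).round(4))
    m=(d>0)&(rr>.038)&(rr<.06)&(P[...,2]>.04)&(P[...,2]<.085);q=P[m]
    c,*_=np.linalg.lstsq(np.c_[q[:,:2]-[.4365,.138],np.ones(len(q))],q[:,2],rcond=None);print("pan plane",len(q),c.round(4))
    env.pause(.5)
for n in("timer_center","dropper_center"):print(n,[(round(r["score"],2),np.round(r["at"],3).tolist()) for r in tip_of("scene",n)])
cv2.imwrite("pics/s3.png",cv2.resize(im[110:320,190:370],None,fx=4,fy=4*.7,interpolation=2)[:,:,::-1])
```

```text
16.4083 [0.4365 0.138  0.264 ] 0.0278 [ 0.15 -0.8  -3.82] 0.002902947445928326
sleeve_grip [(0.72, [0.44, 0.136, 0.282]), (0.62, [0.454, 0.298, 0.115])]
balance [(0.88, [0.435, 0.137, 0.062])]
cup_center [(0.69, [0.442, 0.134, 0.099])]
lid top [0.1327 0.1336 0.1342 0.1346]
pan plane 331 [-0.0036 -0.0074  0.0654]
17.1083 [0.4365 0.138  0.264 ] 0.0282 [ 0.78  0.41 -5.3 ] 0.001674029277123193
sleeve_grip [(0.91, [0.434, 0.137, 0.284]), (0.57, [0.458, 0.302, 0.114])]
balance [(0.9, [0.457, 0.303, -0.002]), (0.65, [0.476, -0.1, 0.032]), (0.64, [0.435, 0.139, 0.062])]
cup_center [(0.72, [0.441, 0.137, 0.101])]
lid top [0.1328 0.1338 0.1345 0.135 ]
pan plane 319 [-0.0019 -0.011   0.0653]
timer_center [(0.63, [0.429, 0.436, 0.009])]
dropper_center [(0.64, [0.476, -0.099, 0.03])]
```

View pics/s3.png

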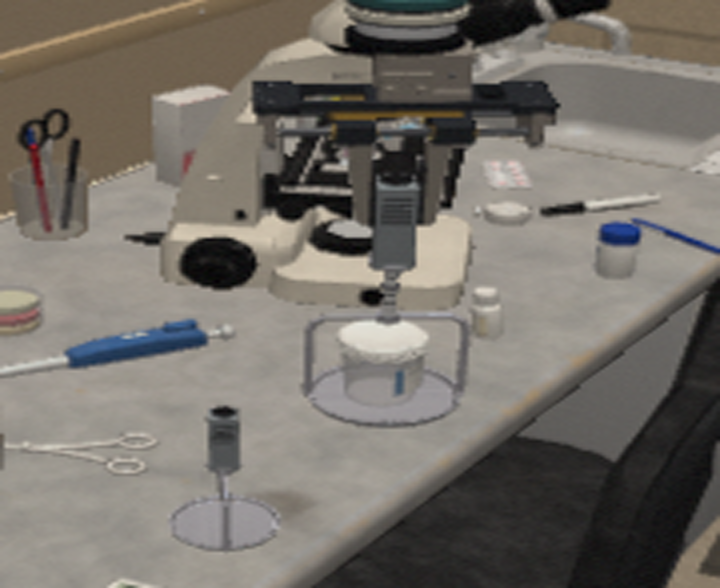

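The pan hangs level (tilt under 1°) at about 0.06 m: lid top 0.134 less 0.075, network 0.062. The cup is in the pan, and the timer and dropper have not moved.

```bash
python3 -c "
from h import *
print(workorder.finish_job(), env.sense()['t'])"
```

```text
the job is handed in; nothing more can be done
the job is handed in; nothing more can be done
```

I weighed the cup in the larger balance and handed the job in at about 17 s, still holding the balance by its sleeve. I folded the arm in, swung it round in front of the eyepieces, gripped the sleeve with 20 N and drew it straight up at 2.5–3 cm/s.

- **Order of the lift:** With the sleeve drawn about 36 mm, past the 30 mm ring mark, the pan still read as resting on the worktop (0.002 m). The pan and cup lifted after that.
- **Last position:** The pan hangs about 6 cm clear. The network put it at 0.062 m, and the lid top at 0.134 m gives about 0.059 m. The pan tilts under 1° and the cup is upright in it.
- **Sleeve and grip:** The sleeve is drawn about 52 mm, inside the expected range, and the grip did not slip (finger opening 28 mm). Two force readings 0.7 s apart were −3.8 N and −5.3 N; about 4.4 N was expected, and the readings are noisy.
- **Other things:** The timer, dropper and small balance measured the same as at the start. I did not measure the tissue pad again, but the arm never went near it.
- **Disagreements:** None that mattered. In some pictures the networks put the balance or the grip at a wrong spot, and I ignored those.

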